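# Shut the gift carton and hold it under the glue clamp

## Task

First swing the black carton's open lid fully shut so that its tab drops inside behind the front wall. Then pump the clamp's trigger - move the jaw with the trigger only - until the carton is pinched between the sprung pad and the end stop and the pad is pushed in about 5 mm: snug, but never near 8 mm, which crushes the carton. The job ends holding: finish while the fingers still keep the trigger squeezed at that pressure, with the robot clear of the carton; leave the jars, tubes and other stock where they stand.

Things in the scene. Friction and masses are not known exactly. Their poses are not given: they have to be found in the camera images.
- clamp: Glue clamp, screwed down, on a white bed 385 x 180 x 10 mm. Frame: origin on the work surface under the pistol grip, x along the toothed rod to the carton and end stop, z up, y = 0 the centre line. Bed x -65 to 320 mm. Dark housing x -30 to 55 mm, 32 mm wide, top z 108 mm; from it rise a fixed black handle (x -30 to -10 mm, 24 mm wide, to z 190 mm) and, before it, the trigger.
- grip_point (a point): Point fixed at x -9.5, y 0, z 155 mm of the clamp. With the gripper pointing down here, fingers closing along the clamp's x, fingers opened to 85 mm pass outside handle and trigger; closing pulls the trigger back its full 18 mm just before the other finger reaches the handle.
- trigger: Black trigger, 16 mm thick, 22 mm wide; origin on its pin, at x 11, z 95 mm of the clamp. Its grip reaches from 23 to 93 mm above the pin and leans 0.15 rad forward (to the carton) at rest. Force needed 60 mm above the pin: return spring 2.6 N at rest to 4.4 N fully squeezed, plus 3 N while the jaw moves, plus two thirds of the pad's force.
- trigger_pull (a point): Point on the middle of the trigger 60 mm above its pin (8 mm behind its front face, the face towards the carton).
- trigger_swing (a joint): Trigger angle: 0 at rest, 0.30 rad fully squeezed to the handle (18 mm at 60 mm above the pin). A full squeeze drives the jaw 12 mm less 0 to 4 mm before the pawl bites (usually 8 mm). Released, it springs back; friction holds the jaw unless the pad is pressed. No lock: pressure lasts only while the trigger stays squeezed; let go, the jaw slips back until the pad is nearly slack.
- jaw_out (a joint): How far the rod with the jaw plate is out, 0 to 0.080 m. It starts somewhere between 0.005 and 0.030.
- jaw: The moving toothed rod with its upright aluminium jaw plate (44 mm wide, z 13 to 79 mm). Its frame is parallel to the clamp's and coincides with it at jaw_out = 0.
- pad: Black rubber pad, 50 mm wide, 40 mm high, on a sprung stem on the jaw plate's carton side. Its frame coincides with the clamp's at jaw_out = 0 and pad_press = 0.
- pad_face (a point): Centre of the pad's front face: in the clamp's frame at x 135 mm + jaw_out - pad_press, z 46 mm.
- pad_press (a joint): How far the pad is pushed in towards the jaw plate, 0 free to 0.012 m at its stop. Spring 2.5 N per mm: 5 mm is 12.5 N.
- carton: Stiff black carton full of tubes, 100 (along the clamp's x) x 130 x 60 mm high, walls 4 mm, about 0.5 kg, loose on the bed (underside z 10 mm) between low side guides. Origin: centre of its underside, axes as the clamp's. It starts 2 to 8 mm short of the end stop; the pad pushes it home. At the stop its origin is at x 240 mm, its front wall's face at x 190 mm of the clamp.
- stop_face (a point): Centre of the dark steel end stop's face: x 290 mm, z 37 mm of the clamp. The stop is 15 mm thick, 100 mm wide, its top at z 64 mm.
- lid: The carton's flat black lid, 100 x 130 mm, 4 mm thick, with an 18 mm deep, 90 mm wide tab under its free edge. Origin on the hinge; closed, it lies flat and reaches 100 mm along its own -x.
- lid_hinge (a point): Middle of the lid's hinge line: top of the carton's rear wall (the side towards the end stop), 70 mm above the work surface; the hinge line runs along the clamp's y.
- lid_edge (a point): Middle of the lid's free edge, on its outer face.
- lid_open (a joint): Lid angle, 0 shut; at 1.57 it stands upright; it starts between 1.1 and 1.75 rad and stays where it is left by hinge friction (about 0.05 N m, 0.6 N at 80 mm). It is pushed over from its rear (outer) face and then down.
- jar_near: Jar, 62 mm across, 55 mm high, stands beside the clamp on the robot's side; leave alone. Origin under its centre.
- jar_far: The same jar beside the clamp's far side; leave alone.
- tube_a: Tube with orange cap, 34 mm across, 90 mm high, standing beside the clamp's far side; leave alone.
- tube_b: The same tube to the right of the clamp; leave alone.
- oil_bottle: Dark bottle, 60 mm across, 200 mm high, to the right; leave alone.
- cards: Stack of cards 90 x 140 x 22 mm, to the right; leave alone.
- tray: Open black tray 110 x 150 x 45 mm, to the left; leave alone.
Not all that is in view belongs to the job. What is shaped like the carton but blue or yellow is not meant.

How it is judged:
On the way, in this order (a step that is already met when the one before it is completed fails the run):
1. the lid is shut, its tab behind the front wall (value of joint lid_open below 0.06 rad), for 0.2 s.
2. the pad presses on the carton (contact force between pad and carton above 1 N), for 0.1 s.
At the end, for the whole second after the job is handed in: Lid shut (within 0.06 rad); the pad presses the carton, upright, still and within 2.5 mm of the end stop, with 6.5 to 18.5 N (pushed in about 2.6 to 7.4 mm); the fingers push the trigger with over 2 N and keep it squeezed; the robot does not touch the carton (value of joint lid_open below 0.06 rad and contact force between pad and carton between 6.5 and 18.5 N and x of carton in the frame of clamp above 0.2375 m and angle between carton's own z axis and vertical below 0.05 rad and linear speed of carton below 0.01 m/s and contact force between the fingers and trigger above 2 N and value of joint trigger_swing above 0.03 rad and contact force between each of the arm, the fingers and carton below 0.3 N); the arm keeps its last pose, push and grip.
It fails at once if the carton is crushed: the pad presses it with more than 20 N (contact force between pad and carton above 20 N).
It fails at once if the robot pushes the jaw or pad directly (contact force between any of the arm, the fingers and jaw above 1.5 N).
It fails at once if a bystander is moved by more than 30 mm or knocked over (distance of any of jar_near, jar_far, tube_a, tube_b, oil_bottle, cards, tray from where it was at the start of the episode above 0.03 m or angle between any of jar_near, jar_far, tube_a, tube_b, oil_bottle, cards, tray's own z axis and vertical above 0.3 rad).
It also fails if it takes over 64 s, if anything falls off the work surface, if the arm or the gripper's body presses on something with over 40 N, if the wrist force passes 120 N, or if a joint passes its speed limit or range.

## Robot

A 6-joint arm with a two-finger parallel gripper is mounted at the origin on the work surface. World frame = base frame: x ahead of the robot, y to its left, z up, the work surface at z = 0. Lengths are in m, angles in rad, forces in N, time in s.
With the tool pointing down it reaches from about 0.275 to 0.825 m from the base axis. Payload 4.9 kg.
Tool frame: the origin (TCP) lies midway between the tips of the shut fingers; the grasp point (between the pads) lies 19 mm behind it (bot.grip_depth is the distance from the TCP to the grasp point, in m); y points along the fingers, x is the direction in which the jaws open and shut, and the axes are right-handed (so a half turn about y gives the same grasp; the last joint's range is limited). The gripper opens to 85 mm and grips with 20 to 120 N. Pads are 22 mm wide; open, the fingers measure 114 mm over their backs; the gripper's body (76 mm by 85 mm) begins 54 mm behind the grasp point. The pads swing forward as they close: fully open they stand 13 mm farther back than shut.
Start: joints at [1.106, 0.326, -0.193, 1.052, 0, 1.437], TCP at [0.179, 0.52, 0.195] pointing down, gripper open.
Joint ranges: [-2.65, 2.65], [-0.97, 1.79], [-1.3, 1.35], [-1.93, 2.1], [-1.47, 1.37], [-3.14, 3.14]. Speed limits (rad/s): [2.57, 2.57, 3.14, 3.14, 3.14, 3.14].

## Interface

Orientations are given as a unit quaternion [w, x, y, z].
In Python, from cell import bot gives the robot as it stands. Calls block until the motion is done:
- bot.move_pose(position, orientation): joint-space move of the TCP to a pose.
- bot.move_linear(position, speed=0.15, rotation=None, until_force=None): straight line of the TCP; rotation=None keeps the orientation; speed is the mean speed in m/s. With until_force (N) it stops when the force on the tool has changed by that much, and returns True; else False.
- bot.goto_joints(angles): joint-space move.
- bot.set_gripper(opening, grasp_force=None): opening from 0.0 (shut) to 1.0 (fully open); grasp_force is the grip in N (None keeps the last); returns when the fingers have stopped.
- bot.wait(seconds).
- bot.solve_ik(position, orientation): joint angles nearest the present ones, or None.
- bot.camera(name): name is "scene" or "side" or "wrist"; returns the picture (384x512x3 uint8, red, green, blue); there is no depth.
- bot.calibration(name): a dict with "mtx" (3x3 intrinsics, pixels), "k1" (the pictures are not rectified: a ray, as slopes to the right and down, at radius r is drawn at 1 + k1 r^2 times it, then the intrinsics apply), "extrinsics" (4x4, takes a point from world to camera coordinates); the wrist camera has in their place "hand_eye" (4x4, takes a point from camera to tool coordinates, whose origin is the TCP and whose axes are the tool frame's). Camera axes: x right, y down, z forward; pixel columns grow to the right and rows downward; lengths in m; the calibration is good to about 2 mm. A picture is of the moment at which its call begins: read the wrist's pose just before it. calibration takes no time and is no camera call.
A pose or a line that the arm cannot do raises bot.PlanningError and nothing moves.
- bot.close_job(): hands the job in, once; it reports no verdict.
Trained networks look in the newest picture that a camera, given by its name, has taken for a name from the list of things; names that differ only in an ending like _2 or _b are one class to them, and where a whole thing is asked for, a point or a joint stands for the part that bears it (a point fixed in the world has none). Each returns a list of dicts, best first, with "confidence" (0 to 1); they miss things now and then, are a little off and sometimes report something else, mostly with a low value. They report only what shows in the picture. A call takes as long as a camera call. They do not tell look-alikes from the thing itself.
- bot.search_frame(camera, thing): "bbox" ([left, top, width, height] in pixels, round what is visible of it).
Readings, each from a call of its own:
- bot.read_clock(): time.
- bot.read_joint_positions(): joint angles.
- bot.read_joint_vel(): joint speeds.
- bot.read_joint_efforts(): joint torques, N m.
- bot.read_position(): TCP position.
- bot.read_tool_rot(): TCP orientation.
- bot.read_ft_force(): force on the tool from outside, world axes, zero at the start.
- bot.read_moment(): the same for the moment, N m.
- bot.read_gripper_width(): opening from 0.0 (shut) to 1.0 (fully open).
Only numpy, scipy, OpenCV 4.12 (cv2) and the standard library are available. Lean on these libraries where they do the work, as an engineer would, in place of code of your own. Each camera call takes 0.05 s, during which the arm holds its last target. There are 200 camera calls.

## Working session

There is one attempt and no reset: what is moved stays moved. The work goes in short steps, each a Python script; the robot and the scene stay as the last script left them, time stands still between calls to the robot, and variables do not carry over. Pictures are saved under pics/ and viewed, about 8 in all and at most 12, crops included, and the job is handed in when it is done.

```bash
mkdir -p pics; ls
python3 - <<'E'
from cell import bot
import cv2
for n in ["scene","side"]:
    im=bot.camera(n); cv2.imwrite(f"pics/{n}0.png",im[:,:,::-1])
    for t in ["clamp","trigger","carton","lid","pad","stop_face","jar_near","tube_a","oil_bottle"]:
        print(n,t,[(d["bbox"],round(d["confidence"],2)) for d in bot.search_frame(n,t)][:3])
    c=bot.calibration(n); print(c)
print(bot.calibration("wrist"),bot.read_tool_rot(),bot.read_clock())
E
```

```text
pics
scene clamp [([218.4, 187.9, 114.8, 65.1], 0.63)]
scene trigger [([234.6, 189.7, 12.8, 25.4], 0.53), ([318.0, 177.5, 13.3, 45.7], 0.32)]
scene carton [([368.3, 190.1, 39.2, 45.1], 0.76), ([278.3, 210.6, -1.5, 12.4], 0.67), ([284.5, 179.1, 45.3, 58.9], 0.66)]
scene lid [([368.2, 193.2, 38.5, 30.4], 0.68), ([313.7, 179.5, 13.9, 42.2], 0.58), ([268.8, 147.1, 41.6, 24.0], 0.56)]
scene pad [([213.5, 190.0, 120.3, 64.2], 0.67)]
scene stop_face [([216.1, 188.5, 118.4, 65.2], 0.73), ([234.8, 190.3, 9.8, 20.3], 0.72)]
scene jar_near [([262.3, 188.7, 18.1, 17.6], 0.72)]
scene tube_a [([152.1, 188.5, 11.3, 29.8], 0.7), ([242.2, 237.9, 13.2, 26.8], 0.58)]
scene oil_bottle [([126.5, 240.3, 29.1, 54.7], 0.77)]
{'mtx': array([[437.57415114,   0.        , 256.00043352],
       [  0.        , 437.57415114, 190.75569318],
       [  0.        ,   0.        ,   1.        ]]), 'k1': -0.09901712487295336, 'extrinsics': array([[ 0.33065646,  0.9437326 ,  0.0059232 , -0.14208019],
       [ 0.64512415, -0.22144294, -0.73128507, -0.22886052],
       [-0.68882591,  0.24562533, -0.68204623,  1.89527119],
 
[... 1140 characters left out ...]
 0.63950369, -0.71715685,  1.08999907],
       [ 0.        ,  0.        ,  0.        ,  1.        ]])}
{'mtx': array([[333.64414943,   0.        , 256.61135914],
       [  0.        , 333.64414943, 195.75311103],
       [  0.        ,   0.        ,   1.        ]]), 'k1': -0.0693524227157551, 'hand_eye': array([[ 9.99998578e-01, -1.13238679e-03, -1.24981330e-03,
         1.10783375e-03],
       [ 8.13559283e-04, -3.25244348e-01,  9.45629659e-01,
        -1.76985374e-01],
       [-1.47731324e-03, -9.45629331e-01, -3.25242964e-01,
         8.35858263e-02],
       [ 0.00000000e+00,  0.00000000e+00,  0.00000000e+00,
         1.00000000e+00]])} [-0.57549106  0.57550944  0.41085032 -0.41085391] 1.0
```

Run:
```python
import cv2,numpy as np
a=cv2.imread("pics/scene0.png")[120:320,100:440]
b=cv2.imread("pics/side0.png")[80:360,130:450]
cv2.imwrite("pics/sceneC.png",cv2.resize(a,None,fx=2.35,fy=2.35,interpolation=2))
cv2.imwrite("pics/sideC.png",cv2.resize(b,None,fx=2.1,fy=2.1,interpolation=2))
```

```text
(no output)
```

View pics/sceneC.png

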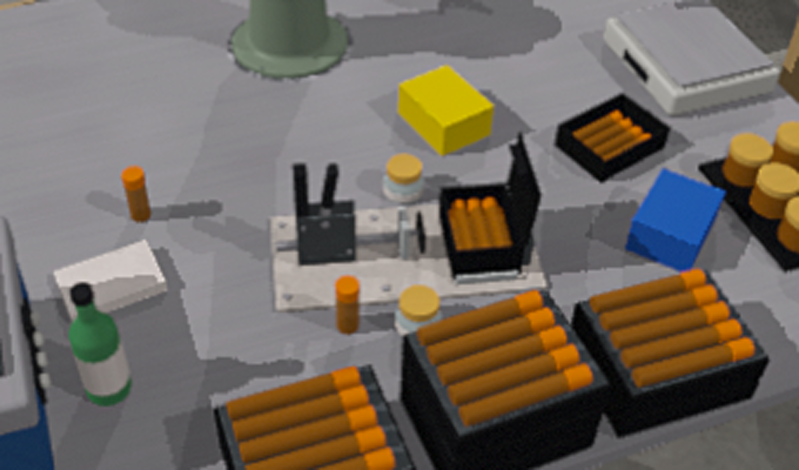

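View pics/sideC.png

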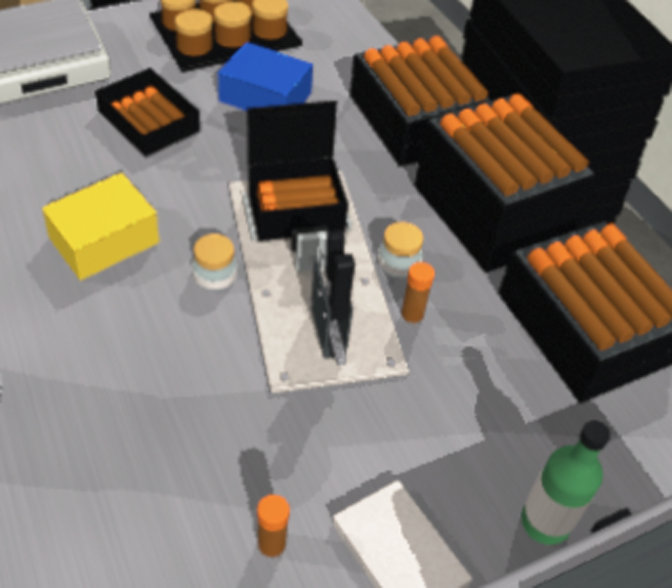

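```bash
cat > h.py <<'E'
from cell import bot
import cv2,numpy as np
from scipy.optimize import least_squares
from scipy.spatial.transform import Rotation as R
def cal(n):
    c=bot.calibration(n); return c["mtx"],np.array([c["k1"],0,0,0.]),c
def proj(E,K,d,P):
    P=np.atleast_2d(P); return cv2.projectPoints(P,cv2.Rodrigues(E[:3,:3])[0],E[:3,3],K,d)[0][:,0]
def rot(): q=bot.read_tool_rot(); return R.from_quat([*q[1:],q[0]])
def wristE():
    T=np.eye(4);T[:3,:3]=rot().as_matrix();T[:3,3]=bot.read_position()
    return np.linalg.inv(T@bot.calibration("wrist")["hand_eye"])
def shot(name):
    """wrist picture, saves it with its extrinsics"""
    E=wristE(); im=bot.camera("wrist"); cv2.imwrite(f"pics/{name}.png",im[:,:,::-1]); np.save(f"pics/{name}.npy",E); return E
def C2W(p,P):
    P=np.atleast_2d(P); c,s=np.cos(p[2]),np.sin(p[2])
    return np.c_[p[0]+c*P[:,0]-s*P[:,1],p[1]+s*P[:,0]+c*P[:,1],P[:,2]]
def fit(obs,p0=(0.45,-0.05,1.6)):
    """obs: list of (E,K,d,clamp pts,pixels)"""
    f=lambda p:np.concatenate([(proj(E,K,d,C2W(p,P))-u).ravel() for E,K,d,P,u in obs])
    r=least_squares(f,p0,loss="soft_l1"); return r.x,f(r.x).reshape(-1,2)
def quat(M): q=R.from_matrix(M).as_quat(); return [q[3],*q[:3]]
E
python3 - <<'E'
from h import *
obs=[]
K,d,c=cal("scene"); u=np.array([[272,217],[277,308],[547,287],[300,167]])/2.35+[100,120]
obs.append((c["extrinsics"],K,d,np.array([[-.065,.09,.01],[-.065,-.09,.01],[.32,-.09,.01],[-.02,0,.19]]),u))
K,d,c=cal("side"); u=np.array([[272,390],[407,373],[232,183]])/2.1+[130,80]
obs.append((c["extrinsics"],K,d,np.array([[-.065,.09,.01],[-.065,-.09,.01],[.32,.09,.01]]),u))
p,r=fit(obs); print(p,r.round(1).tolist()); np.save("p.npy",p)
print(C2W(p,[[-.0095,0,.155],[.24,0,.07],[.29,0,.07]]))
print(rot().as_matrix().round(3))
E
```

```text
[ 0.53244552 -0.11242279  1.33681647] [[-0.8, -0.4], [-0.9, 0.3], [-0.2, 0.2], [-0.7, 0.3], [-0.8, -1.1], [0.9, -1.3], [-0.6, -1.4]]
[[ 0.53024294 -0.12166393  0.155     ]
 [ 0.5880897   0.12103754  0.07      ]
 [ 0.59968224  0.16967511  0.07      ]]
[[ 0.325  0.    -0.946]
 [ 0.946 -0.     0.325]
 [-0.    -1.    -0.   ]]
```

Run:
```python
from h import *
p=np.load("p.npy"); c,s=np.cos(p[2]),np.sin(p[2])
M=np.array([[c,0,-s],[s,0,c],[0,-1,0]])
pos=C2W(p,[[.13,.09,.36]])[0]; print(pos)
bot.move_pose(pos,quat(M))
bot.wait(.2); E=shot("w1"); print(bot.read_position(),bot.read_clock())
for t in ["lid","carton","clamp","pad","trigger"]: print(t,[(x["bbox"],round(x["confidence"],2)) for x in bot.search_frame("wrist",t)][:3])
im=cv2.imread("pics/w1.png"); K,d,_=cal("wrist")
P=[[-.065,.09,.01],[-.065,-.09,.01],[.32,.09,.01],[.32,-.09,.01],[-.02,0,.19],[.29,.05,.064],[.29,-.05,.064],[.285,.065,.07],[.285,-.065,.07]]
uv=proj(E,K,d,C2W(p,P)); print(uv.round())
im=cv2.resize(im,None,fx=1.5,fy=1.5,interpolation=2)
for q in uv: cv2.drawMarker(im,tuple(int(v*1.5) for v in q),(0,0,255),0,10)
cv2.imwrite("pics/w1m.png",im)
```

```text
[0.4750385  0.03490146 0.36      ]
[0.4749485  0.03542175 0.35984286] 3.375
lid [([298.2, 1.1, 97.1, 52.5], 0.96), ([357.7, 157.2, 44.2, 118.6], 0.71), ([466.3, 163.9, 45.7, 79.4], 0.66)]
carton [([289.3, 0.0, 104.1, 57.6], 0.66), ([443.5, 142.1, 68.3, 108.2], 0.61), ([260.8, 182.4, 12.0, 33.7], 0.43)]
clamp [([122.1, 134.8, 252.0, 112.9], 0.96)]
pad [([262.8, 178.3, 9.4, 38.0], 0.71)]
trigger [([160.6, 205.5, 20.6, 40.1], 0.81), ([357.9, 159.6, 40.7, 114.0], 0.32)]
[[134. 138.]
 [146. 240.]
 [375. 138.]
 [364. 240.]
 [127. 240.]
 [365. 171.]
 [358. 233.]
 [363. 162.]
 [355. 243.]]
```

View pics/w1m.png

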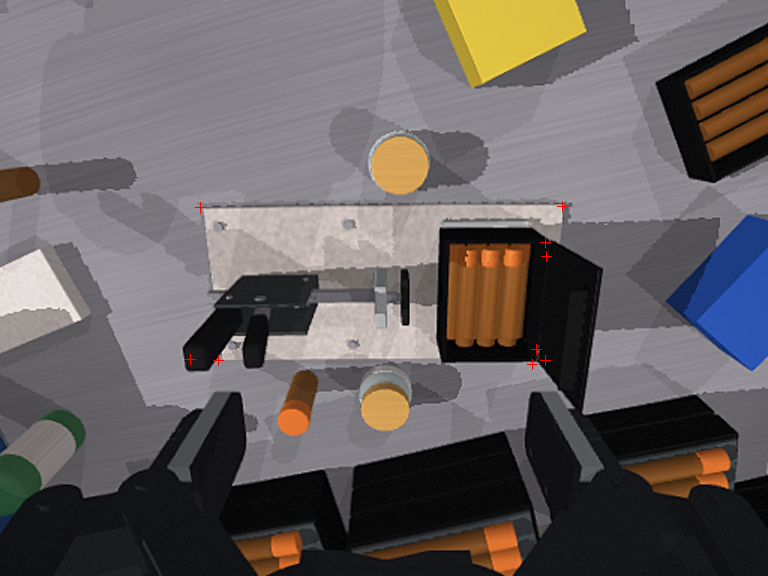

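Run:
```python
from h import *
obs=[]
K,d,c=cal("scene"); u=np.array([[272,217],[277,308],[547,287]])/2.35+[100,120]
obs.append((c["extrinsics"],K,d,np.array([[-.065,.09,.01],[-.065,-.09,.01],[.32,-.09,.01]]),u))
K,d,c=cal("side"); u=np.array([[272,390],[407,373],[232,183]])/2.1+[130,80]
obs.append((c["extrinsics"],K,d,np.array([[-.065,.09,.01],[-.065,-.09,.01],[.32,.09,.01]]),u))
K,d,_=cal("wrist");E=np.load("pics/w1.npy")
A=np.array([[-.065,.09,.01],[.32,.09,.01],[-.02,0,.19]]); u=np.array([[201,207],[568.5,206],[197,358]])/1.5
obs+=[(E,K,d,A,u)]*3
p,r=fit(obs,np.load("p.npy")); print(p,r[:9].round(1).tolist()); np.save("p.npy",p)
# carton: hinge x, y offset, lid angle from front-wall top corners and lid edge corners
u=np.array([[440,228],[440,361],[601,267],[583,412]])/1.5
def P(q):
    h,y,t=q; e=h-.1*np.cos(t); z=.07+.1*np.sin(t)
    return [[h-.1,y+.065,.07],[h-.1,y-.065,.07],[e,y+.065,z],[e,y-.065,z]]
s=least_squares(lambda q:(proj(E,K,d,C2W(p,P(q)))-u).ravel(),[.285,0,1.5]); print(s.x,s.fun.round(1))
# pad face/jaw plate: px col -> clamp x at z
for name,px,z,y in [("jaw top",(381,268),.079,0.022),("pad top front",(408,270),.066,.025)]:
    q=least_squares(lambda q:(proj(E,K,d,C2W(p,[[q[0],q[1],z]]))-np.array(px)/1.5).ravel(),[.15,0]); print(name,q.x)
```

```text
[ 0.53259512 -0.1080573   1.33781522] [[0.4, -0.6], [0.4, -0.0], [1.0, -0.1], [-1.4, -2.3], [0.2, -2.6], [-1.1, -2.3], [2.1, -0.5], [-1.0, -0.1], [-0.8, 0.7]]
[0.28143849 0.0056307  1.70593922] [ 1.6  5.  -1.5 -1.3  1.1 -2.2 -1.4 -1.3]
jaw top [0.12314149 0.04119313]
pad top front [0.14944636 0.03539921]
```

Run:
```python
from h import *
p=np.load("p.npy"); c,s=np.cos(p[2]),np.sin(p[2]); M=np.array([[c,0,-s],[s,0,c],[0,-1,0]]); Q=quat(M)
h=.283; W=lambda x,y,z:C2W(p,[[x,y,z]])[0]
bot.set_gripper(0.0,20)
bot.move_pose(W(.36,.0,.27),Q)
bot.move_linear(W(.36,0,.14),.2)
r=.075
for t in np.r_[1.7:0.2:8j]:
    f=bot.move_linear(W(h-r*np.cos(t)+.015,0,.07+r*np.sin(t)+.002),.12,until_force=15)
    print(round(t,2),f,bot.read_ft_force().round(1) if hasattr(bot.read_ft_force(),'round') else bot.read_ft_force(),bot.read_clock())
    if f: break
f=bot.move_linear(W(h-r+.015,0,.066),.05,until_force=6); print(f,bot.read_position(),bot.read_ft_force(),bot.read_clock())
bot.wait(.3)
```

```text
1.7 False [-0.1  0.4  0.3] 6.8167
1.49 False [ 0.1  0.4 -0.1] 7.1
1.27 False [-0.3  0.1  0. ] 7.3833
1.06 False [0.6 0.4 0.1] 7.6667
0.84 False [ 0.1  0.4 -0. ] 7.95
0.63 False [-0.1  0.1  0.4] 8.2333
0.41 False [-0.2  0.3 -0.6] 8.5167
0.2 False [ 0.3 -0.1 -0.4] 8.8
False [0.58386803 0.10890199 0.06572202] [-0.15128598  0.30251633 -0.1234128 ] 9.3667
```

Run:
```python
from h import *
print(bot.read_gripper_width())
E=shot("w2"); a=bot.camera("side")[:,:,::-1]
w=cv2.imread("pics/w2.png"); b=cv2.resize(a[110:300,190:350],None,fx=2,fy=2,interpolation=2)
cv2.imwrite("pics/c2.png",np.hstack([w[:380,:470],b]))
```

```text
-0.0011261942817632929
```

View pics/c2.png

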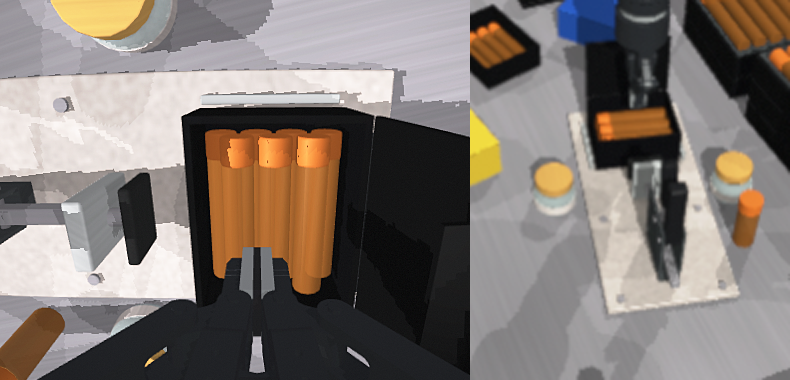

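Run:
```python
from h import *
p=np.load("p.npy"); W=lambda x,y,z:C2W(p,[[x,y,z]])[0]
bot.move_linear(W(.223,0,.27),.25)
bot.move_linear(W(.25,.09,.33),.25); bot.wait(.1)
E=shot("w3"); K,d,_=cal("wrist")
im=cv2.resize(cv2.imread("pics/w3.png"),None,fx=1.5,fy=1.5,interpolation=2)
h=.2835
for t,col in [(1.5,(0,0,255)),(1.7,(0,255,0)),(1.9,(255,0,0)),(2.1,(0,255,255))]:
    e=h-.1*np.cos(t);z=.07+.1*np.sin(t)
    q=proj(E,K,d,C2W(p,[[h,.065,.07],[e,.065,z],[e,-.065,z],[h,-.065,.07]]))*1.5
    cv2.polylines(im,[q.astype(int)],False,col)
cv2.imwrite("pics/w3m.png",im[:500])
print(bot.read_clock())
```

```text
11.4833
```

View pics/w3m.png

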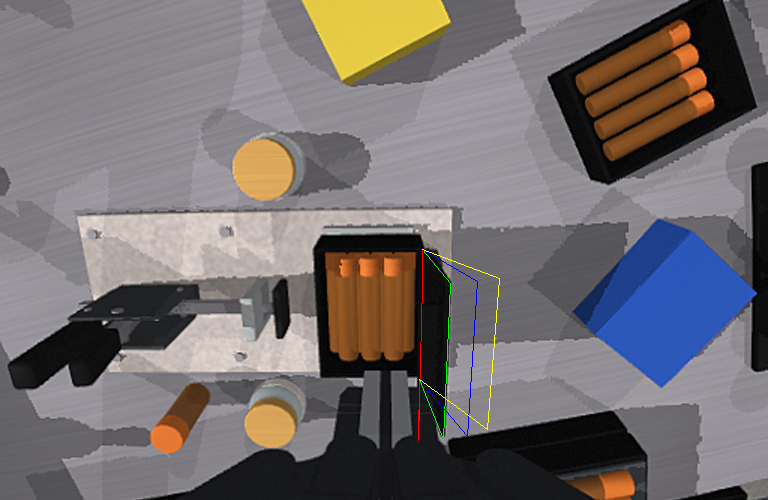

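Run:
```python
from h import *
p=np.load("p.npy"); W=lambda x,y,z:C2W(p,[[x,y,z]])[0]
K,d,_=cal("wrist"); E=np.load("pics/w2.npy"); print(proj(E,K,d,W(.223,0,.066)))
G=[]
def g(): G.append(bot.camera("wrist")[:,::1,::-1]); print(bot.read_position().round(3),np.round(bot.read_ft_force(),1),bot.read_clock())
bot.move_linear(W(.375,0,.27),.3); bot.move_linear(W(.375,0,.115),.25); g()
for x,z in [(.32,.115),(.30,.115),(.28,.12),(.26,.12)]:
    f=bot.move_linear(W(x,0,z),.1,until_force=8); g(); print(f)
    if f: break
S=bot.camera("side")[110:302,190:446,::-1]
T=[cv2.resize(x,(256,192),interpolation=cv2.INTER_AREA) for x in G]+[S]
while len(T)<6:T.append(S)
cv2.imwrite("pics/m4.png",np.vstack([np.hstack(T[:3]),np.hstack(T[3:6])]))
```

```text
[[255.10439486 231.84680191]]
[0.621 0.257 0.118] [0.5 0.2 0.5] 13.0
[0.607 0.204 0.115] [-0.5  0.7  0.1] 13.75
False
[0.602 0.184 0.115] [-0.1 -0.1 -0.3] 14.15
False
[0.597 0.164 0.12 ] [-0.6 -0.4  0.2] 14.5583
False
[0.593 0.145 0.12 ] [ 0.  -0.8 -0.7] 14.9583
False
```

View pics/m4.png

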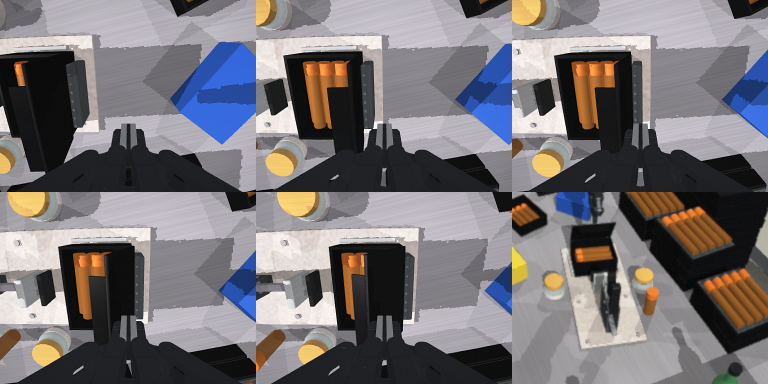

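Run:
```python
from h import *
p=np.load("p.npy"); E=shot("w5"); K,d,_=cal("wrist")
im=cv2.resize(cv2.imread("pics/w5.png"),None,fx=1.5,fy=1.5,interpolation=2)
h=.2835
for t,col in [(.9,(0,0,255)),(1.15,(0,255,0)),(1.4,(255,255,0))]:
    e=h-.1*np.cos(t);z=.07+.1*np.sin(t)
    q=proj(E,K,d,C2W(p,[[h,.065,.07],[e,.065,z],[e,-.065,z],[h,-.065,.07]]))*1.5
    cv2.polylines(im,[q.astype(int)],False,col)
cv2.imwrite("pics/w5m.png",im[:560])
```

```text
(no output)
```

View pics/w5m.png

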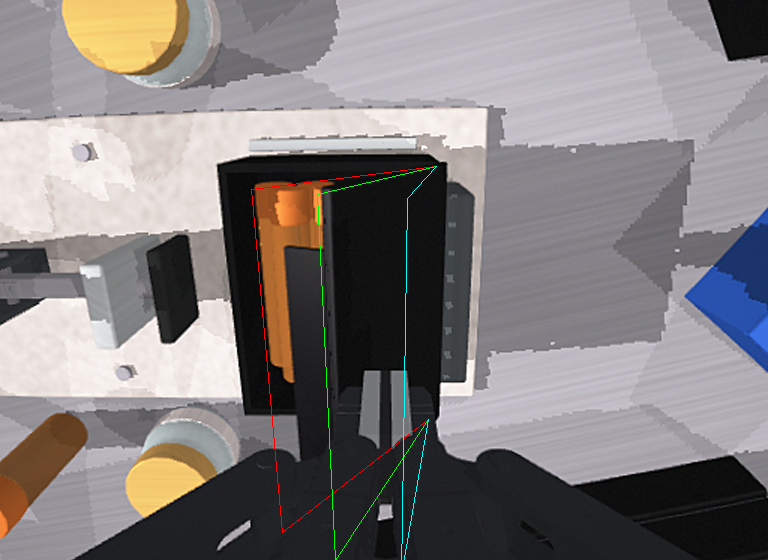

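Run:
```python
from h import *
p=np.load("p.npy"); W=lambda x,y,z:C2W(p,[[x,y,z]])[0]; h=.2835
G=[]
for r,t in [(.063,.9),(.065,.65),(.068,.4),(.07,.2)]:
    f=bot.move_linear(W(h-r*np.cos(t),0,.07+r*np.sin(t)+.002),.1,until_force=8)
    G.append(bot.camera("wrist")[:,:,::-1]); print(f,np.round(bot.read_position(),3),np.round(bot.read_ft_force(),1),bot.read_clock())
    if f: break
f=bot.move_linear(W(h-.07,0,.068),.03,until_force=6); print(f,np.round(bot.read_position(),3),np.round(bot.read_ft_force(),1),bot.read_clock())
bot.wait(.3); G.append(bot.camera("wrist")[:,:,::-1])
S=bot.camera("side")[110:302,190:446,::-1]
T=[cv2.resize(x,(256,192),interpolation=cv2.INTER_AREA) for x in G]
while len(T)<6:T.append(S)
cv2.imwrite("pics/m6.png",np.vstack([np.hstack(T[:3]),np.hstack(T[3:6])]))
```

```text
False [0.589 0.129 0.121] [ 0.2  0.6 -0.6] 15.4167
False [0.586 0.117 0.111] [ 0.3 -0.1  0.9] 15.775
False [0.583 0.107 0.098] [0.1 0.6 0.1] 16.1417
False [0.582 0.101 0.086] [ 0.8  0.4 -0.8] 16.4833
False [0.582 0.1   0.068] [-0.1  0.   0.7] 17.2333
```

View pics/m6.png

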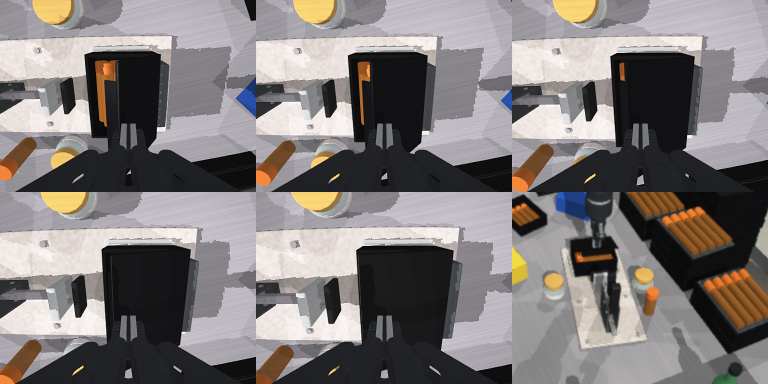

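Run:
```python
from h import *
p=np.load("p.npy"); W=lambda x,y,z:C2W(p,[[x,y,z]])[0]; h=.2835
f=bot.move_linear(W(h-.075,0,.045),.03,until_force=6); print(f,np.round(bot.read_position(),3),np.round(bot.read_ft_force(),1),bot.read_clock())
bot.wait(.3)
w=bot.camera("wrist")[:,:,::-1]; S=bot.camera("side")[:,:,::-1]
cv2.imwrite("pics/w7.png",w);cv2.imwrite("pics/s7.png",S)
b=cv2.resize(S[160:256,220:320],None,fx=4,fy=4,interpolation=2)
cv2.imwrite("pics/m7.png",np.hstack([w[:,130:],b]))
```

```text
False [0.581 0.095 0.045] [1.  0.5 0.6] 18.5667
```

View pics/m7.png

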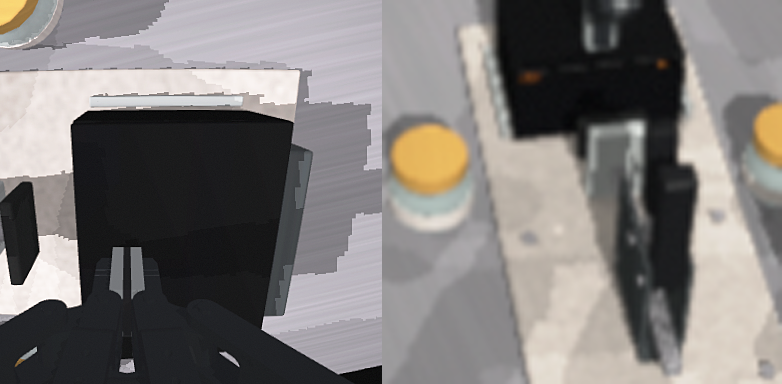

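Run:
```python
from h import *
p=np.load("p.npy"); W=lambda x,y,z:C2W(p,[[x,y,z]])[0]; h=.2835
f=bot.move_linear(W(h-.08,0,.02),.03,until_force=6); print(f,np.round(bot.read_position(),4),np.round(bot.read_ft_force(),1),bot.read_clock())
bot.wait(.3);print(bot.read_ft_force(),bot.read_joint_efforts())
cv2.imwrite("pics/s8.png",bot.camera("side")[:,:,::-1]); shot("w8")
```

```text
True [0.5809 0.0936 0.0379] [-1.8  0.4  7.8] 19.4083
[-2.8583639  0.5279549  8.5902863] [-1.94690824e-01 -4.67371559e+01  2.06782490e+01 -7.56690558e-01
 -3.60825390e-02  1.86778925e-03]
```

Run:
```python
from h import *
for n in ["s7","s8"]:
    a=cv2.imread(f"pics/{n}.png")[165:195,240:300].astype(int); m=(a[:,:,2]>90)&(a[:,:,0]<60)&(a[:,:,2]>a[:,:,1]+35); print(n,m.sum(),np.argwhere(m)[:5].tolist())
w=cv2.imread("pics/w8.png"); S=cv2.imread("pics/s8.png")
b=cv2.resize(S[160:256,220:320],None,fx=4,fy=4,interpolation=2)
cv2.imwrite("pics/m8.png",np.hstack([w[:,130:],b]))
```

```text
s7 0 []
s8 0 []
```

View pics/m8.png

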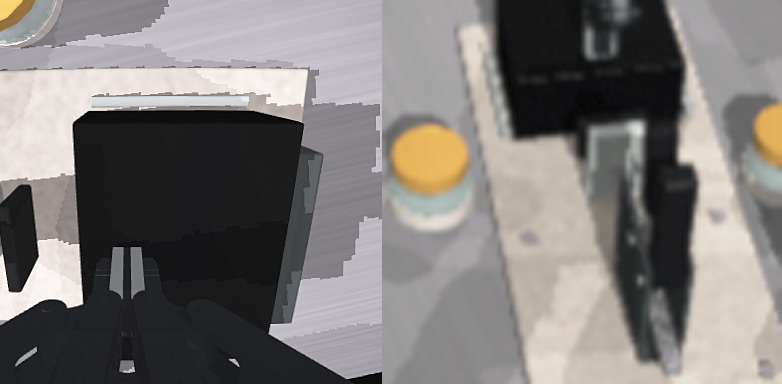

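Run:
```python
from h import *
p=np.load("p.npy"); W=lambda x,y,z:C2W(p,[[x,y,z]])[0]; h=.2835
x=h-.08
bot.move_linear(W(x,0,.20),.2)
bot.set_gripper(1.0,20)
bot.move_linear(W(.0,0.0,.23),.3); bot.wait(.1)
E=shot("w9"); print(bot.read_position(),W(0,0,.23),bot.read_clock(),bot.grip_depth,bot.read_gripper_width())
K,d,_=cal("wrist")
def box(x0,x1,y,z): return [[x0,y,z],[x1,y,z],[x1,-y,z],[x0,-y,z]]
im=cv2.resize(cv2.imread("pics/w9.png"),None,fx=1.5,fy=1.5,interpolation=2)
for b,col in [(box(-.03,-.01,.012,.19),(0,0,255)),(box(-.03,.055,.016,.108),(0,255,0)),(box(-.065,.32,.09,.01),(255,0,0)),(box(.017,.033,.011,.187),(0,255,255)),(box(.1835,.2835,.065,.074),(255,255,0))]:
    cv2.polylines(im,[(proj(E,K,d,C2W(p,b))*1.5).astype(int)],True,col)
cv2.imwrite("pics/w9m.png",im)
```

```text
[ 0.53270362 -0.10645611  0.22964734] [ 0.53259512 -0.1080573   0.23      ] 22.5417 0.0187 1.0004734719741588
```

View pics/w9m.png

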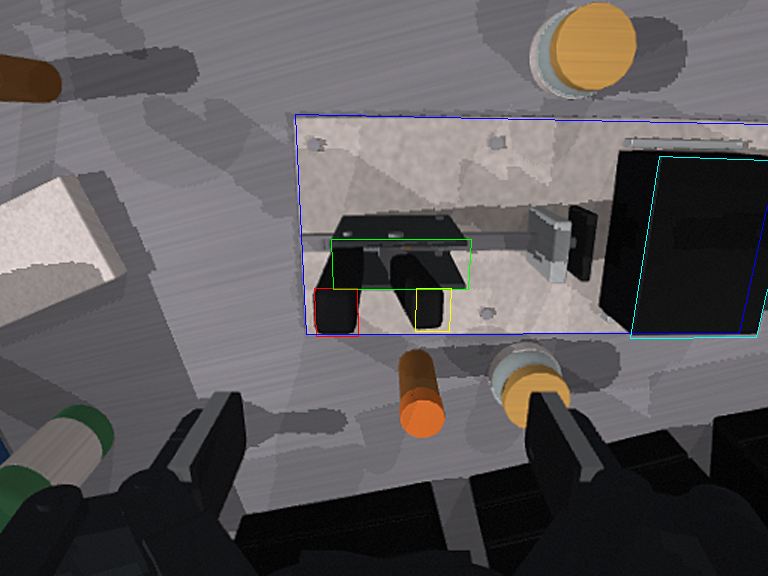

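```bash
cat >> h.py <<'E'
def pic(n):
    shot(n); o=[]
    for t in ["pad","jaw","carton"]:
        o.append([(np.round(x["bbox"]).astype(int).tolist(),round(x["confidence"],2)) for x in bot.search_frame("wrist",t)][:2])
    print(n,round(bot.read_clock(),2),round(bot.read_gripper_width(),3),o)
E
python3 - <<'E'
from h import *
p=np.load("p.npy"); W=lambda x,y,z:C2W(p,[[x,y,z]])[0]
f=bot.move_linear(W(-.0055,0,.15),.2,until_force=6)
f=f or bot.move_linear(W(-.0055,0,.103),.1,until_force=5)
print(f,bot.read_position(),bot.read_ft_force())
if not f:
    print(bot.move_linear(W(-.0095,0,.103),.05,until_force=8)); pic("j0")
    bot.set_gripper(.49,25); pic("j1")
    bot.set_gripper(.95); pic("j2"); print(bot.read_ft_force())
    K,d,_=cal("wrist"); E=np.load("pics/j2.npy")
    for x in (.12,.135,.15,.165,.18,.19): print(x,proj(E,K,d,C2W(p,[[x,.022,.079],[x,0,.079],[x,.025,.066]])).round(0).tolist())
E
```

```text
False [ 0.53197456 -0.11358729  0.10383172] [ 0.43670068 -0.3437215  -0.05656777]
False
j0 24.16 0.999 [[([444, 158, 43, 77], 0.86)], [([188, 158, 298, 84], 0.95)], [([465, 109, 47, 178], 0.61)]]
j1 24.86 0.492 [[([458, 158, 42, 77], 0.57)], [([201, 161, 298, 82], 0.84)], [([465, 107, 47, 179], 0.81)]]
j2 25.52 0.948 [[([455, 161, 42, 74], 0.69)], [([201, 159, 296, 85], 0.81)], [([465, 110, 47, 178], 0.98), ([456, 159, 40, 77], 0.68)]]
[ 0.33981057  0.20566675 -1.39835963]
0.12 [[456.0, 184.0], [450.0, 216.0], [446.0, 175.0]]
0.135 [[478.0, 184.0], [471.0, 216.0], [467.0, 175.0]]
0.15 [[499.0, 185.0], [492.0, 216.0], [488.0, 175.0]]
0.165 [[520.0, 185.0], [512.0, 216.0], [508.0, 175.0]]
0.18 [[540.0, 185.0], [532.0, 215.0], [527.0, 175.0]]
0.19 [[553.0, 185.0], [545.0, 215.0], [540.0, 175.0]]
```

Run:
```python
from h import *
bot.set_gripper(.49); pic("j3"); bot.set_gripper(.95)
bot.set_gripper(.49); pic("j4"); bot.set_gripper(.95); pic("j5")
p=np.load("p.npy");K,d,_=cal("wrist"); E=np.load("pics/j5.npy")
print("carton front x: px",[(x,proj(E,K,d,C2W(p,[[x,.065,.012],[x,.065,.07]])).round(0).tolist()) for x in (.18,.185,.19)])
print("plate/pad low",[(x,proj(E,K,d,C2W(p,[[x,.022,.013],[x,.025,.026]])).round(0).tolist()) for x in (.14,.15,.16,.17,.19)])
for n in ["j2","j5"]:
    g=cv2.imread(f"pics/{n}.png",0)
    for r in (125,140,175,185,195,205,215): print(n,r,g[r,400:512:2].tolist())
```

```text
j3 26.19 0.486 [[([466, 160, 42, 74], 0.93)], [([212, 158, 300, 85], 0.93), ([416, 0, 96, 58], 0.53)], [([465, 110, 47, 174], 0.79), ([186, 73, 325, 284], 0.52)]]
j4 27.32 0.493 [[([475, 161, 37, 73], 0.76)], [([224, 163, 286, 81], 0.81)], [([467, 110, 45, 174], 0.82), ([2, 156, 30, 81], 0.67)]]
j5 27.99 0.953 [[([474, 159, 38, 74], 0.81)], [([475, 160, 37, 78], 0.72), ([181, 72, 331, 292], 0.26)], [([465, 107, 47, 179], 0.78)]]
carton front x: px [(0.18, [[490.0, 110.0], [545.0, 118.0]]), (0.185, [[495.0, 110.0], [552.0, 118.0]]), (0.19, [[501.0, 110.0], [559.0, 118.0]])]
plate/pad low [(0.14, [[435.0, 161.0], [444.0, 161.0]]), (0.15, [[447.0, 161.0], [456.0, 161.0]]), (0.16, [[458.0, 161.0], [468.0, 161.0]]), (0.17, [[469.0, 161.0], [479.0, 162.0]]), (0.19, [[491.0, 162.0], [502.0, 162.0]])]
j2 125 [164, 163, 163, 164, 162, 174, 186, 185, 187, 186, 185, 183, 180, 181, 160, 161, 166, 162, 163, 161, 161, 162, 168, 170, 168, 166, 164, 166, 168, 164, 161, 159, 160, 162, 164, 168, 164, 158, 156, 158, 162, 164, 165, 150, 165, 14, 10, 10, 13, 10, 6, 7, 8, 14, 9, 11]
j2 140 [165, 163, 163,
[... 2499 characters left out ...]
 76, 80, 79, 79, 79, 78, 78, 79, 79, 79, 78, 79, 80, 68, 68, 70, 73, 74, 75, 75, 73, 70, 70, 71, 72, 72, 72, 72, 71, 70, 74, 93, 118, 115, 116, 115, 118, 119, 99, 4, 15, 11, 17, 19, 16, 17]
j5 205 [79, 80, 77, 77, 78, 111, 107, 105, 102, 98, 80, 79, 81, 79, 80, 76, 77, 79, 78, 58, 83, 87, 125, 120, 75, 68, 72, 71, 71, 70, 72, 75, 72, 71, 71, 71, 74, 73, 72, 76, 91, 116, 118, 119, 119, 118, 120, 113, 8, 13, 10, 14, 20, 20, 17, 14]
j5 215 [172, 182, 184, 177, 175, 175, 173, 180, 152, 156, 154, 152, 153, 152, 152, 152, 152, 158, 134, 144, 140, 136, 136, 138, 140, 139, 136, 136, 136, 138, 146, 65, 71, 72, 73, 72, 69, 69, 77, 99, 119, 118, 120, 123, 122, 123, 43, 8, 13, 11, 14, 17, 19, 18, 12, 3]
```

```bash
cat >> h.py <<'E'
def edge(g,rows,c0,thr):
    o=[]
    for r in rows:
        v=g[r,c0:].astype(float); i=np.argmax(v<thr)
        if i>0: o.append(c0+i-1+(v[i-1]-thr)/(v[i-1]-v[i]))
    return np.median(o) if o else np.nan
def meas(n=None):
    im=bot.camera("wrist"); g=cv2.cvtColor(im,cv2.COLOR_RGB2GRAY)
    if n: cv2.imwrite(f"pics/{n}.png",im[:,:,::-1])
    return [round(float(x),2) for x in (edge(g,range(170,180),420,45),edge(g,range(185,205),440,45),edge(g,range(122,146),440,80),bot.read_gripper_width(),bot.read_clock())]
E
python3 - <<'E'
from h import *
print(meas())
for o in np.r_[.88,.8:.48:9j]:
    bot.set_gripper(o); print(round(o,3),meas(f"k{int(o*1000)}"))
E
```

```text
[478.32, 496.6, 487.4, 0.95, 28.04]
0.88 [477.88, 495.64, 486.46, 0.88, 28.32]
0.8 [477.86, 495.79, 486.57, 0.8, 28.62]
0.76 [478.33, 496.1, 486.49, 0.76, 28.88]
0.72 [479.22, 497.36, 486.75, 0.72, 29.15]
0.68 [480.51, 498.5, 487.08, 0.68, 29.42]
0.64 [481.36, 499.53, 487.09, 0.64, 29.68]
0.6 [481.77, 500.03, 486.62, 0.6, 29.95]
0.56 [481.77, 499.64, 485.62, 0.56, 30.22]
0.52 [488.5, 505.85, 488.38, 0.52, 30.48]
0.48 [494.29, 510.33, 490.93, 0.49, 30.75]
```

Run:
```python
from h import *
import glob
ref=cv2.imread("pics/j5.png",0)
for n in ["k880","k800","k720","k640","k600","k560","k520","k480"]:
    g=cv2.imread(f"pics/{n}.png",0)
    sh=[]
    for (r0,r1,c0,c1) in [(0,95,200,440),(60,150,250,420),(20,150,60,180)]:
        a=np.float32(ref[r0:r1,c0:c1]);b=np.float32(g[r0:r1,c0:c1]); s,q=cv2.phaseCorrelate(a,b,cv2.createHanningWindow((c1-c0,r1-r0),cv2.CV_32F)); sh.append((round(s[0],2),round(s[1],2),round(q,2)))
    print(n,sh)
    print("   r172",g[172,440:512:2].tolist()); print("   r195",g[195,450:512:2].tolist())
T=[cv2.resize(cv2.imread(f"pics/{n}.png")[95:245,392:512],None,fx=2.1,fy=2.1,interpolation=2) for n in ["j5","k560","k480"]]
cv2.imwrite("pics/m9.png",np.hstack(T))
```

```text
k880 [(-1.05, -0.12, 0.96), (-0.9, -0.12, 1.01), (-0.9, 0.46, 0.76)]
   r172 [73, 71, 69, 70, 72, 72, 72, 75, 78, 81, 101, 90, 89, 87, 88, 85, 101, 0, 9, 10, 12, 12, 14, 10, 9, 12, 12, 10, 10, 13, 14, 16, 13, 15, 12, 14]
   r195 [69, 74, 73, 74, 74, 72, 71, 69, 71, 72, 72, 72, 72, 70, 70, 86, 110, 118, 116, 115, 117, 117, 127, 6, 12, 10, 9, 17, 16, 16, 20]
k800 [(-0.97, -0.11, 0.97), (-0.75, -0.19, 0.98), (-1.06, 0.55, 0.61)]
   r172 [73, 69, 72, 71, 72, 72, 71, 74, 77, 82, 102, 90, 89, 85, 87, 86, 100, 0, 11, 14, 11, 14, 10, 13, 10, 12, 10, 9, 11, 11, 13, 16, 13, 15, 15, 16]
   r195 [68, 74, 74, 75, 74, 71, 70, 69, 70, 71, 71, 72, 72, 70, 70, 81, 107, 117, 114, 115, 116, 117, 125, 18, 10, 9, 11, 14, 18, 20, 19]
k720 [(-0.77, -0.07, 0.97), (-0.58, -0.2, 0.93), (-0.4, 0.2, 0.5)]
   r172 [73, 73, 71, 71, 70, 72, 73, 72, 76, 80, 81, 102, 88, 87, 85, 87, 87, 45, 6, 7, 14, 11, 13, 11, 12, 15, 10, 13, 13, 11, 10, 11, 12, 16, 14, 16]
   r195 [70, 71, 74, 75, 74, 73, 72, 71, 70, 71, 71, 71, 72, 71, 70, 71, 88, 116, 114, 115, 114, 117, 119, 117, 2, 9, 11, 11, 16, 19, 17]
k640 [(-0.48, -0.01, 
[... 1078 characters left out ...]
11, 0.95), (0.83, -0.04, 0.95), (1.37, 0.32, 0.55)]
   r172 [91, 71, 72, 73, 72, 72, 71, 72, 71, 71, 72, 71, 73, 77, 80, 85, 89, 88, 86, 88, 90, 73, 0, 8, 12, 11, 11, 12, 10, 13, 13, 14, 11, 13, 12, 10]
   r195 [79, 72, 68, 70, 70, 71, 73, 74, 75, 74, 71, 70, 70, 71, 70, 72, 73, 71, 70, 69, 78, 101, 119, 115, 115, 116, 118, 123, 25, 12, 7]
k480 [(3.03, -0.09, 0.86), (3.49, -0.32, 0.87), (4.03, 0.64, 0.46)]
   r172 [90, 89, 90, 85, 73, 73, 74, 74, 71, 71, 72, 72, 72, 72, 72, 76, 78, 80, 85, 89, 89, 86, 90, 93, 44, 8, 10, 15, 13, 13, 14, 14, 11, 9, 13, 13]
   r195 [80, 78, 79, 79, 69, 69, 69, 69, 73, 72, 74, 75, 76, 72, 70, 70, 71, 72, 71, 72, 72, 72, 71, 81, 106, 119, 115, 115, 116, 118, 123]
```

View pics/m9.png

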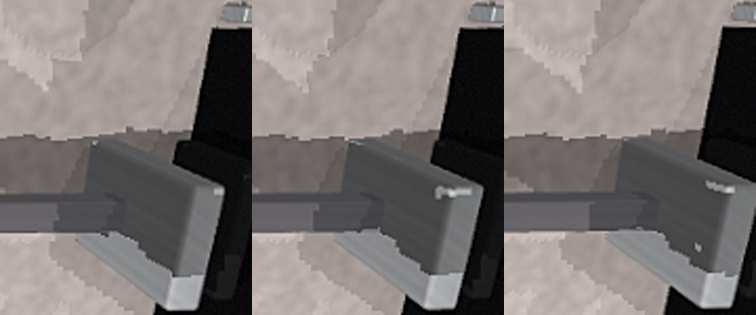

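```bash
cat >> h.py <<'E'
REF=cv2.imread("pics/j5.png",0)
def meas2(n=None):
    """plate edge, carton edge (px, arm motion taken out), arm shift, width, clock"""
    im=bot.camera("wrist"); g=cv2.cvtColor(im,cv2.COLOR_RGB2GRAY)
    if n: cv2.imwrite(f"pics/{n}.png",im[:,:,::-1])
    (r0,r1,c0,c1)=(0,95,200,440)
    s=cv2.phaseCorrelate(np.float32(REF[r0:r1,c0:c1]),np.float32(g[r0:r1,c0:c1]),cv2.createHanningWindow((c1-c0,r1-r0),cv2.CV_32F))[0][0]
    P=edge(g,range(168,178),440,45)-s; C=edge(g,range(122,146),440,80)-s
    return np.round([P,C,P-C,s,bot.read_gripper_width(),bot.read_clock()],2)
E
python3 - <<'E'
from h import *
p=np.load("p.npy"); W=lambda x,y,z:C2W(p,[[x,y,z]])[0]
print(meas2())
bot.set_gripper(.95); bot.move_linear(W(-.0115,0,.103),.05); print(bot.read_position()-W(-.0115,0,.103),meas2())
for o in np.r_[.76:.48:8j]:
    bot.set_gripper(o); m=meas2(f"l{int(o*1000)}"); print(round(o,3),m)
    if m[1]>489 and m[2]>m[1]*0+9: break
E
```

```text
[ 4.8625e+02  4.8788e+02 -1.6400e+00  3.0500e+00  4.8000e-01  3.0800e+01]
[4.39158434e-05 7.04557907e-05 3.64892587e-05] [484.81 487.44  -2.63   1.89   0.95  31.58]
0.76 [486.52 487.35  -0.84   1.05   0.76  31.93]
0.72 [4.8766e+02 4.8752e+02 1.4000e-01 1.6400e+00 7.2000e-01 3.2200e+01]
0.68 [4.8803e+02 4.8768e+02 3.5000e-01 1.4900e+00 6.8000e-01 3.2470e+01]
0.64 [488.75 487.53   1.22   0.96   0.64  32.73]
0.6 [489.11 487.8    1.31  -0.5    0.6   33.  ]
0.56 [490.09 488.03   2.06  -1.46   0.56  33.27]
0.52 [ 4.9290e+02  4.9023e+02  2.6700e+00 -4.0000e-02  5.2000e-01  3.3530e+01]
0.48 [4.9569e+02 4.9000e+02 5.6800e+00 2.4300e+00 4.8000e-01 3.3800e+01]
```

Run:
```python
from h import *
p=np.load("p.npy"); W=lambda x,y,z:C2W(p,[[x,y,z]])[0]
print(meas2())
bot.set_gripper(.95); bot.move_linear(W(-.0135,0,.103),.05); print(meas2())
for o in np.r_[.82:.49:12j]:
    bot.set_gripper(o); m=meas2(f"n{int(o*1000)}"); print(round(o,3),m)
    if m[2]>6.2: break
bot.wait(.3); print(meas2())
```

```text
[4.9567e+02 4.9002e+02 5.6500e+00 2.4200e+00 4.8000e-01 3.3850e+01]
[491.24 490.26   0.98   4.71   0.95  34.62]
0.82 [493.9  490.16   3.74   4.2    0.82  34.95]
0.79 [493.49 490.25   3.24   4.11   0.8   35.22]
0.76 [493.16 489.99   3.17   4.05   0.76  35.48]
0.73 [492.98 490.09   2.88   3.57   0.73  35.75]
0.7 [493.22 490.25   2.97   3.15   0.7   36.02]
0.67 [493.84 490.15   3.69   2.51   0.67  36.28]
0.64 [494.15 490.14   4.01   1.15   0.64  36.55]
0.61 [4.9449e+02 4.9005e+02 4.4500e+00 1.7000e-01 6.1000e-01 3.6820e+01]
0.58 [ 4.9485e+02  4.8976e+02  5.0900e+00 -4.5000e-01  5.8000e-01  3.7080e+01]
0.55 [495.6  489.57   6.04  -1.2    0.55  37.35]
0.52 [496.54 489.5    7.04  -1.01   0.52  37.62]
[496.55 489.51   7.04  -1.02   0.52  37.97]
```

Run:
```python
from h import *
p=np.load("p.npy"); W=lambda x,y,z:C2W(p,[[x,y,z]])[0]
F=np.mean([bot.read_ft_force() for _ in range(5)],0); ax=np.array([np.cos(p[2]),np.sin(p[2]),0])
print("Fx clamp",F@ax,F,"pos err",(bot.read_position()-W(-.0135,0,.103))@ax,meas2("q1"),bot.search_frame("side","lid")[:2])
```

```text
Fx clamp 12.484517450875535 [ 1.1701923  12.55350964 11.9602531 ] pos err 0.00337254865068055 [496.51 489.48   7.03  -0.99   0.52  38.02] [{'bbox': [236.3, 100.9, 28.0, 22.8], 'confidence': 0.74}, {'bbox': [246.8, 156.2, 46.5, 27.4], 'confidence': 0.69}]
```

Run:
```python
from h import *
print(meas2()); bot.close_job()
```

```text
[496.53 489.5    7.03  -1.01   0.52  38.12]
the job is handed in; nothing more can be done
```

I closed the lid, pumped the trigger until the carton sat against the end stop, and handed the job in at about 38 s with the fingers still squeezing. No verdict came back.

**Lid:** the first closing sweep missed. The fingertips sit about 33 mm above the reported TCP, so they passed over the lid's edge. I redid it with that offset and pressed down until I felt about 8 N. The next pictures showed the lid flat with no gap.

**Pumping:** five squeezes in all. In the fourth the carton moved about 2 mm and then stopped, and it stayed put in the fifth, so I take it to be against the stop. I infer this only from it no longer moving, because the gap at the stop was never seen directly.

**Final state:**
- **Pad:** the wrist camera puts it pushed in about 5 mm, give or take 1 mm. The reading was steady over the last half second.
- **Force:** the wrist sensor read 12.5 N along the clamp. That fits a pad force of about 8 to 13 N, against 12.5 N expected at 5 mm, so the two checks agree only roughly. Both lie inside the allowed 6.5 to 18.5 N.

**What disagreed:**
- My estimate of the clamp's position along x was about 3 to 4 mm off. I found this when a finger met the handle, and shifted the grip to correct it.
- The trigger's reaction still pushes the arm about 3 mm off its commanded position.
- I did not look at the lid or the surrounding stock in a new picture after pumping.

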